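# Index the drilling table to the loaded station and pin it

## Task

Turn the indexing table by pushing on its lobed rim until the station that carries the flanged bushing has come round to the guide arm at the front, and lock it there with the index pin from the wooden tool block: stand the pin in the guide and let it drop fully home, knob down on the guide, which it does only when that station's hole is exactly underneath. Feel for the hole gently, never pushing on the table with more than 3 kg (30 N) or ramming the pin; do not touch the bushing, and leave the other things where they lie.

Things in the scene. Friction and masses are not known exactly. Their poses are not given: they have to be found in the camera images.
- pivot (a point): Point on the table's upright turning axis, level with the top of its 14 mm steel plate, 44 mm over the board. Front of the table: from here to the guide. Plate: round core, radius 91 mm; six equal lobes (one a station) 60 degrees apart, 46 mm wide, to radius 116 mm, with straight flanks and open gaps where a finger can stand and push a flank. About 4 N at a lobe turns it, either way; it stops where left.
- index_base: Fixed cast base of the table (82 mm radius; two low hold-down ears reach 98 mm, 20 mm high); origin at the centre of its underside, -x to the front. At the front a column 40 mm wide, 129 to 155 mm from the axis, 62 mm high over the board, carries the guide arm (34 x 12 mm), 6 mm above the plate. It carries the plate and all on it.
- guide (a point): Centre of the mouth of the guide bush on the guide arm, 80 mm from the table's axis, 30 mm above the plate's top face. The bush is an upright tube, bore 13 mm, flared mouth about 17 mm, outside about 22 mm, and stands 12 mm above the arm.
- bushing_centre (a point): Middle of the flanged bushing (44 mm across, 30 mm high) clamped by a nut on the loaded station's stud; the stud is 41 mm from the axis, its top 46 mm over the plate. The bore is loose on the stud: the bushing sits 2.6 mm off it in any direction, turned any way. Each lobe has an index hole (13 mm) on its centre line, 80 mm from the axis. The other stations have bare studs, one a lone nut.
- workpiece: The flanged bushing itself (see bushing_centre); origin on its axis, at its upper end.
- pin_knob (a point): Centre of the index pin's round black knob, 24 mm across, 26 mm high, to be grasped from above; 55 mm above the pin's foot. At the start the pin stands loose and upright in a blind hole of the tool block, the knob's underside 16 mm above the block. Pin mass about 0.12 kg.
- pin_foot (a point): Lower end of the pin's shank (12 mm across, 42 mm long, tapering to 8 mm over the last 3 mm). In the guide it rests on the plate, 30 mm below the guide's mouth, until a hole comes underneath; then it falls 12 mm by its weight until the knob sits on the guide, and the plate is locked with about 1 mm of play.
- index_pin: The index pin as a whole; origin at its foot, z up along the pin.
- tool_block: Fixed hardwood block, 52 x 140 x 46 mm, origin at the centre of its underside, long along its y. The pin stands 48 mm from its centre towards +y; in the other half stand two twist drills and a centre punch, up to 105 mm above the block.
- bench_board: Plywood board, 350 x 700 x 18 mm, laid over the two open drawers: the surface on which all this stands; origin at the centre of its underside. Its top is 107 mm above the robot's base level. The cabinet top behind it is 42 mm higher, with tools on it.
- spanner_17: Combination spanner, 32 x 196 x 9 mm, lying on the board; long along its y. Bystander.
- square: Engineer's square, 95 x 105 x 14 mm, lying on the board. Bystander.
- t_nut: T-slot nut, 28 x 28 x 18 mm, on the board. Bystander.
- marker: Marker pen, 13 x 130 x 15 mm, lying on the board, long along its y. Bystander.
- bolt: Hex bolt, 61 mm high, standing on its head (27 mm across) on the board. Bystander.
- step_block: Black step block, 28 x 60 x 36 mm, standing on the board, long along its y. Bystander.
- stud: Threaded stud, 12 x 85 x 12 mm, lying on the board, long along its y. Bystander.

How it is judged:
By the outcome, as a careful person would: the job done as asked, in the order asked, and still so for the second after the job is handed in, with the robot touching nothing.
It also fails if it takes over 72 s, if anything falls off the work surface, if the arm or the gripper's body presses on something with over 40 N, if the wrist force passes 120 N, or if a joint passes its speed limit or range.

## Robot

A 6-joint arm with a two-finger parallel gripper is mounted at the origin on a cart in front of the work surface, level with it; the furniture and walls round the work are solid. World frame = base frame: x ahead of the robot, y to its left, z up, the work surface at z = 0. Lengths are in mm, angles in rad, forces in N, time in s.
With the tool pointing down it reaches from about 350 to 975 mm from the base axis. Payload 7.1 kg.
Tool frame: the origin (TCP) lies between the finger pads; the fingertips stand 19 mm ahead of it and the grasp point (between the pads) is the TCP; y points along the fingers, z is the direction in which the jaws open and shut, and the axes are right-handed (so a half turn about y gives the same grasp; the last joint's range is limited). The gripper opens to 88 mm and grips with 3 to 60 N. Pads are 20 mm wide; open, the fingers measure 115 mm over their backs; the gripper's body (75 mm by 178 mm) begins 61 mm behind the grasp point.
Start: joints at [1.275, 0.423, 1.63, -0, 1.089, -0.019], TCP at [170.768, 601.202, 241.675] pointing down, gripper open.
Joint ranges: [-3, 3], [-0.9, 2.11], [0.09, 2.58], [-1.31, 4.45], [0.11, 2.69], [-2.54, 2.54]. Speed limits (rad/s): [2.39, 2.39, 3.01, 3.14, 3.14, 3.14].

## Interface

Orientations are given as a rotation vector (axis times angle).
In Python, from workcell import ctrl gives the robot as it stands.
- The arm moves only by the tool servo_tool, never from a script. Its argument "moves" is text: rows parted by semicolons, each of 6 numbers parted by spaces: the shift along the world's x, y, z in m, then the turn, a rotation vector about the world's x, y, z in degrees. A call has 1 to 8 rows; each row is the pose to reach, as a shift and turn from the pose commanded when the call began; what a row does not reach only later rows make up. A row lasts 1/8 s, in which the tool goes at most 62.5 mm and 10.7 degrees, less where a joint would pass 70% of its speed; a pose out of reach is approached as far as the arm can. A call with a gripper value outside its range is refused whole. "hand" is the closure in counts, from 0 (fully open) to 255 (shut), set as the call begins (left out, the last holds). The fingers move at their own pace and stop on an object; the grip force is fixed at half the most. Time passes only in rows, so rows that repeat a pose let the fingers close. It gives the time, the measured TCP pose, the force and the opening at its end, in the units of the state.
- ctrl.get_obs(): the state, without advancing time (a new reading comes with each control period).
- ctrl.get_image(name): name is "scene" or "top"; returns a dict with "pixels" (480x640x3 uint8, red, green, blue), "depth" (480x640 float32, mm along the optical axis (not along the pixel's ray), 0 where there is no reading), "vertical_fov" (degrees; the focal length in pixels is half the picture's height over the tangent of half this angle, whatever the lens; pixels are square), "cx", "cy" (the principal point, pixels), "xyz" and "attitude" of the camera in the world. Camera axes: x right, y up, looking along -z (the intrinsics and any distortion apply to the point x, -y, -z); pixel columns grow to the right and rows downward; lengths in mm; the calibration is good to about 2 mm. A picture is of the moment at which its call begins.
- ctrl.close_job(): hands the job in, once; it reports no verdict.
The state is a dict: "t": time; "qpos": joint angles; "qvel": joint speeds; "joint_torque": joint torques, N m; "ee_pos": TCP position; "orientation": TCP orientation; "ft_force": force on the tool from outside, world axes, zero at the start; "moment": the same for the moment, N m; "width": finger opening in mm.
Only numpy, scipy, OpenCV 4.12 (cv2) and the standard library are available. Lean on these libraries where they do the work, as an engineer would, in place of code of your own. Each camera call takes 0.05 s, during which the arm holds its last target.

## Working session

There is one attempt and no reset: what is moved stays moved. The work goes in short steps, Python scripts to look and compute and a tool call to move; the robot and the scene stay as the last step left them, time stands still between calls to the robot, and variables do not carry over. Pictures are saved under pics/ and viewed, and the job is handed in when it is done.

Besides the shell and the picture viewer there is one more tool, called after ">>>" as a command line: name --argument value ..., lists and objects as JSON in quotes. servo_tool: Moves the arm, as the interface text tells. Its arguments: {"type":"object","properties":{"moves":{"type":"string"},"hand":{"type":"number"}},"required":["moves"]}

```bash
ls; mkdir -p pics
cat > h.py <<'E'
import numpy as np, cv2
from workcell import ctrl
from scipy.spatial.transform import Rotation as R
def grab(n):
    im=ctrl.get_image(n); return im
def save(im,f):
    cv2.imwrite('pics/'+f,im['pixels'][:,:,::-1])
E
python3 - <<'E'
from h import *
for n in('scene','top'):
    im=grab(n); save(im,n+'0.png')
    np.save(n+'0.npy',im,allow_pickle=True)
    print({k:(v if k not in('pixels','depth') else v.shape) for k,v in im.items()})
print(ctrl.get_obs())
E
```

```text
pics
{'pixels': (480, 640, 3), 'depth': (480, 640), 'vertical_fov': 42.622895583209576, 'cx': 309.5576689887765, 'cy': 226.60982862404978, 'xyz': array([  82.4350092 , -559.17173017,  991.74491915]), 'attitude': array([ 0.74930658, -0.21725418, -0.5011506 ])}
{'pixels': (480, 640, 3), 'depth': (480, 640), 'vertical_fov': 53.277203693797084, 'cx': 317.01985051965084, 'cy': 243.50518897485094, 'xyz': array([ 311.4944451 ,  116.44882214, 1301.69662719]), 'attitude': array([ 0.12310658, -0.12829341, -1.56834017])}
{'t': 0.1, 'qpos': array([ 1.27499074e+00,  4.23776486e-01,  1.63057540e+00,  1.29842883e-06,
        1.08856021e+00, -1.90215338e-02]), 'qvel': array([-0.00010853, -0.00012815, -0.00421246, -0.00095802, -0.00032954,
        0.00222246]), 'joint_torque': array([-6.54602518e-04, -5.45617425e+01, -2.74325842e+01,  6.45496161e-02,
        1.88434089e-02, -2.31149994e-05]), 'ee_pos': array([170.64719451, 600.78757765, 240.98686366]), 'orientation': array([-1.56115996,  0.21746339, -0.21713579]), 'ft_force': array([ 0.52115921,  0.19695357, -0.23725694]), 'moment': array([0.01599655, 0.04433067, 0.03760603]), 'width': 88.04192674328729}
```

View pics/scene0.png

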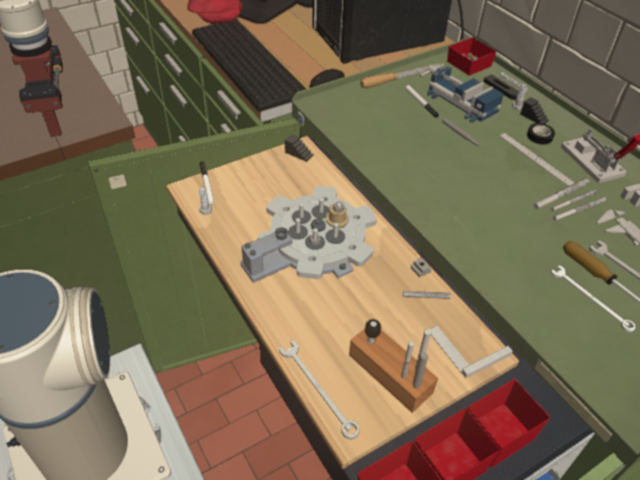

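View pics/top0.png

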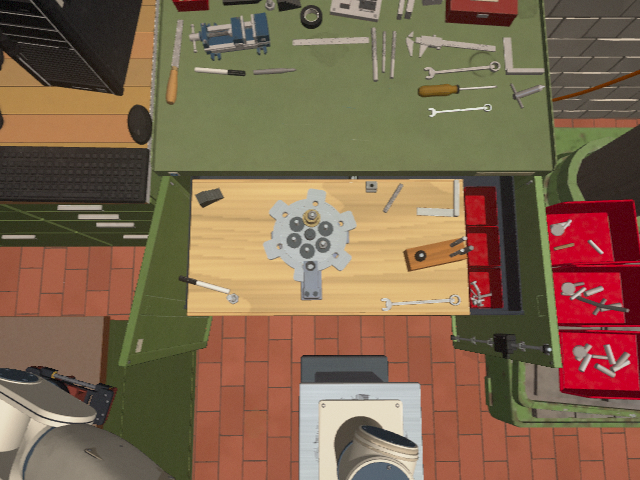

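```bash
cat >> h.py <<'E'
def K(im):
    f=240/np.tan(np.radians(im['vertical_fov']/2)); return f
def ray(im,u,v):
    f=K(im); d=np.array([(u-im['cx'])/f,-(v-im['cy'])/f,-1.0])
    return R.from_rotvec(im['attitude']).apply(d)
def onplane(im,u,v,z):
    d=ray(im,u,v); o=im['xyz']; return o+d*(z-o[2])/d[2]
def bydepth(im,u,v):
    return im['xyz']+ray(im,u,v)*im['depth'][int(round(v)),int(round(u))]
def proj(im,p):
    q=R.from_rotvec(im['attitude']).inv().apply(np.asarray(p,float)-im['xyz']); f=K(im)
    return np.array([im['cx']+f*q[...,0]/-q[...,2], im['cy']-f*q[...,1]/-q[...,2]]).T
def cloud(im):
    v,u=np.mgrid[0:480,0:640]; f=K(im)
    d=np.stack([(u-im['cx'])/f,-(v-im['cy'])/f,-np.ones(u.shape)],-1)*im['depth'][...,None]
    return R.from_rotvec(im['attitude']).apply(d.reshape(-1,3)).reshape(480,640,3)+im['xyz']
def crop(im,f,u0,u1,v0,v1,s):
    c=im['pixels'][v0:v1,u0:u1,::-1]; cv2.imwrite('pics/'+f,cv2.resize(c,None,fx=s,fy=s,interpolation=cv2.INTER_CUBIC))
E
python3 - <<'E'
from h import *
s=np.load('scene0.npy',allow_pickle=True).item();t=np.load('top0.npy',allow_pickle=True).item()
crop(t,'t_c.png',250,370,180,310,4.6); crop(s,'s_c.png',230,390,170,290,5)
crop(t,'t_p.png',390,480,220,310,6); crop(s,'s_p.png',330,450,300,420,5)
for im in(s,t):
    c=cloud(im)
    print('board', [np.round(bydepth(im,*p),1) for p in ([(350,270),(220,210)] if im is t else [(300,300),(200,230)])])
    m=(abs(c[...,2]-151)<5)&(c[...,0]>300)&(c[...,0]<800)&(abs(c[...,1]-130)<200)
    P=c[m]; print(len(P),P.mean(0),np.median(P[:,2]))
E
```

```text
board [array([420.8,  26. , 107.4]), array([335.9, 277.8, 105.6])]
12762 [650.47549147 115.04325323 150.46430547] 150.3149416750685
board [array([437.1,  29.6, 105.5]), array([592. , 360.8, 104.2])]
10621 [649.23864558 129.38083268 150.05929669] 149.87162988567866
```

```bash
ls pics
```

```text
s_c.png
s_p.png
scene0.png
t_c.png
t_p.png
top0.png
```

View pics/t_c.png

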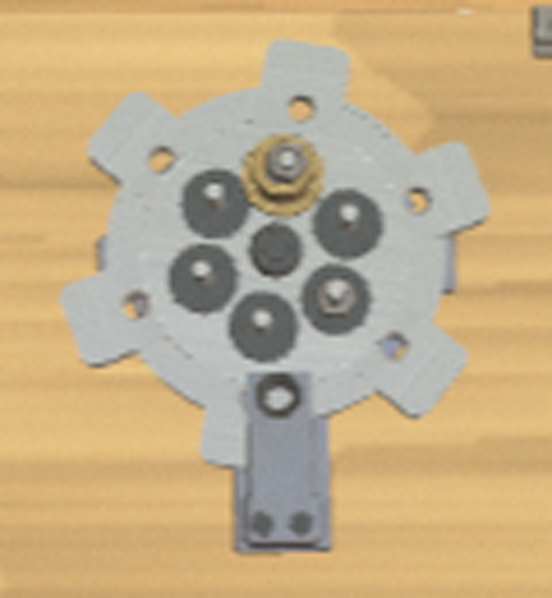

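View pics/s_c.png

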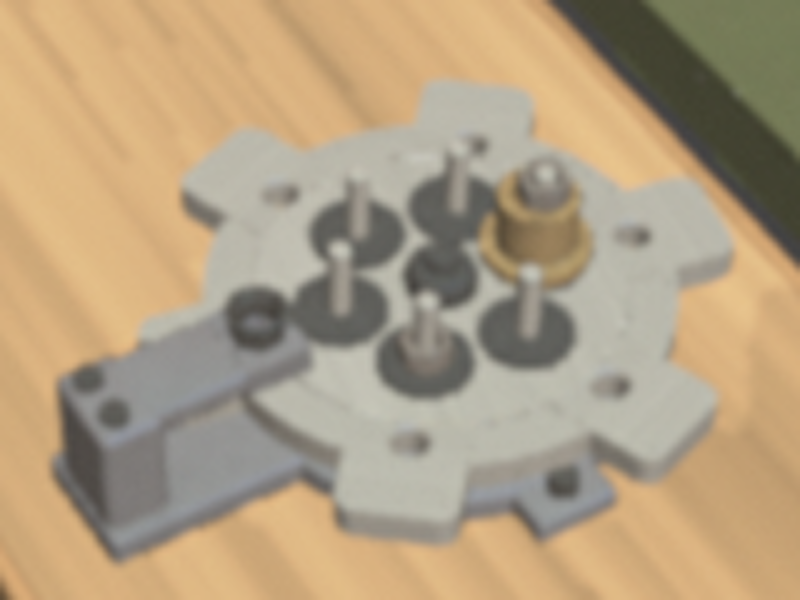

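View pics/t_p.png

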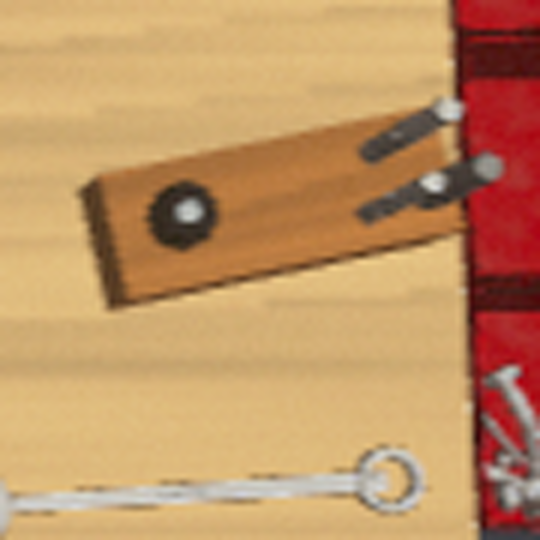

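View pics/s_p.png

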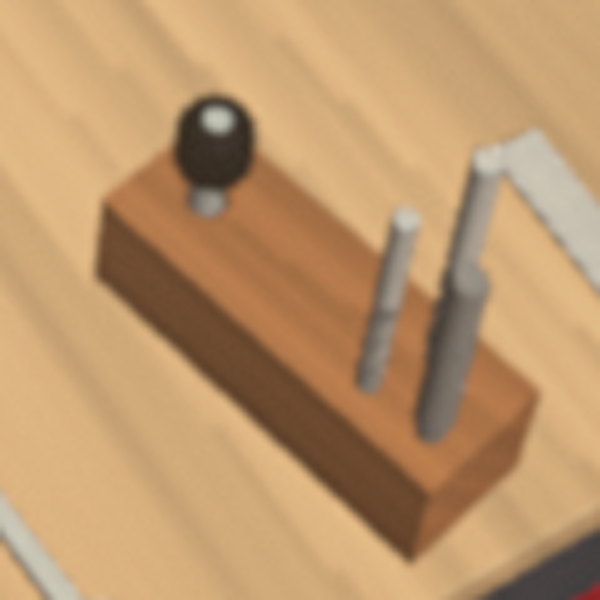

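```bash
cat > fit.py <<'E'
from h import *
from scipy.optimize import least_squares
def fith(P):  # P: hole xy, fit pivot + phase radius 80
    P=np.asarray(P); c0=P.mean(0)
    def r(q):
        a=np.arctan2(P[:,1]-q[1],P[:,0]-q[0]); k=np.round((a-q[2])/(np.pi/3)); th=q[2]+k*np.pi/3
        return (P-(q[:2]+80*np.c_[np.cos(th),np.sin(th)])).ravel()
    best=min((least_squares(r,[*c0,p]) for p in np.radians([0,15,30,45])),key=lambda s:s.cost)
    return best.x,r(best.x).reshape(-1,2)
E
python3 - <<'E'
from fit import *
s=np.load('scene0.npy',allow_pickle=True).item();t=np.load('top0.npy',allow_pickle=True).item()
f=lambda im,L,o,k,z:[onplane(im,(u+.5)/k-.5+o[0],(v+.5)/k-.5+o[1],z)[:2] for u,v in L]
ht=f(t,[(302,107),(161,159),(419,200),(134,304),(394,345)],(250,180),4.6,151)
hs=f(s,[(476,144),(281,194),(633,236),(610,386),(410,443)],(230,170),5,151)
for P in(ht,hs):
    x,r=fith(P); print(x[:2],np.degrees(x[2]),np.round(r,1).tolist()); 
gt=f(t,[(279,396)],(250,180),4.6,181)[0]; gs=f(s,[(257,310)],(230,170),5,181)[0]
print('guide',gt,gs)
bt=f(t,[(285,165)],(250,180),4.6,197)[0]; bs=f(s,[(545,174)],(230,170),5,197)[0]
print('stud top',bt,bs)
# knob: centre 55 above foot; knob underside 16 above block => block top 153; knob centre z=153+16+13=182
kt=f(t,[(183,213)],(390,220),6,182)[0]; ks=f(s,[(216,142)],(330,300),5,182)[0]
print('knob',kt,ks)
E
```

```text
[520.04096779 130.0420388 ] -9.421550791551422 [[-0.0, -0.2], [-0.4, 0.3], [-0.2, -0.8], [0.0, 0.7], [0.7, 0.0]]
[520.70506928 130.73501284] -9.736008604069053 [[1.6, -0.1], [-1.0, -0.1], [-0.5, 0.2], [-0.3, 0.4], [0.1, -0.4]]
guide [439.49125845 128.60119432] [440.37383166 129.62949155]
stud top [556.86565488 125.44246477] [560.42323168 124.23315887]
knob [ 464.30444571 -130.88053308] [ 464.54369581 -129.09570286]
```

Run:
```python
from h import *
o=ctrl.get_obs(); M=R.from_rotvec(o['orientation']).as_matrix(); print(M.round(3)); print(np.degrees(np.arctan2(M[1,2],M[0,2])))
```

```text
[[ 0.962 -0.     0.273]
 [-0.273 -0.001  0.962]
 [-0.    -1.    -0.001]]
74.14140824204557
```

>>> servo_tool --moves "0.02 -0.019 0 0 0 -1; 0.06 -0.056 0 0 0 -3; 0.1 -0.094 0 0 0 -6; 0.14 -0.131 0 0 0 -9; 0.18 -0.169 0 0 0 -12; 0.22 -0.206 0 0 0 -15; 0.26 -0.244 0 0 0 -17; 0.3 -0.282 0 0 0 -20" --hand 255

```text
t: 1.1
ee_pos: [471.8, 317.7, 241.5]
orientation: [-1.515, 0.491, -0.491]
ft_force: [-0.0, 1.0, -0.5]
width: 11.1
```

>>> servo_tool --moves "0.04 -0.038 0 0 0 -2; 0.07 -0.066 -0.01 0 0 -3; 0.082 -0.078 -0.03 0 0 -3.6; 0.0845 -0.079 -0.05 0 0 -3.6; 0.0845 -0.079 -0.065 0 0 -3.6; 0.0845 -0.079 -0.065 0 0 -3.6"

```text
t: 1.85
ee_pos: [553.4, 240.8, 174.8]
orientation: [-1.505, 0.54, -0.536]
ft_force: [1.4, 0.6, 1.0]
width: 0.2
```

Run:
```python
from h import *
o=ctrl.get_obs(); print(o['ee_pos'],o['qpos'].round(3))
s=grab('scene');t=grab('top'); crop(s,'s1.png',230,390,130,290,4);crop(t,'t1.png',230,390,160,310,4)
print(proj(s,o['ee_pos']-[0,0,19]))
```

```text
[553.42394075 240.84683405 174.83137728] [ 0.391  0.475  1.724  0.     0.946 -0.493]
[303.87438798 185.716017  ]
```

View pics/s1.png

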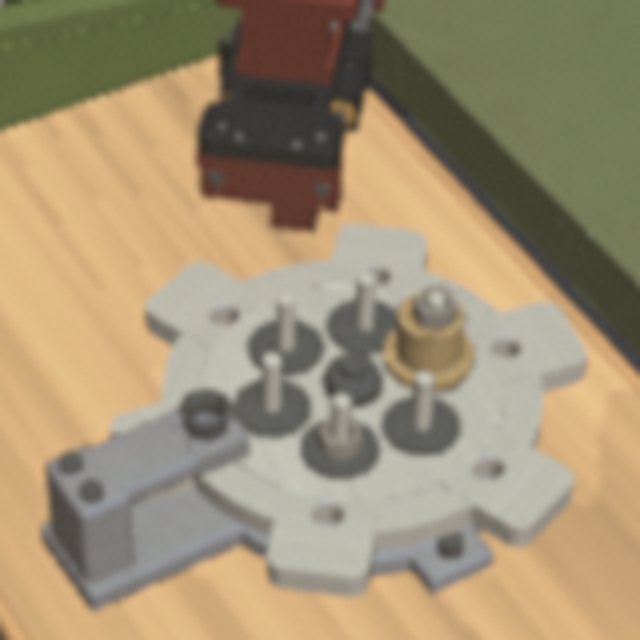

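View pics/t1.png

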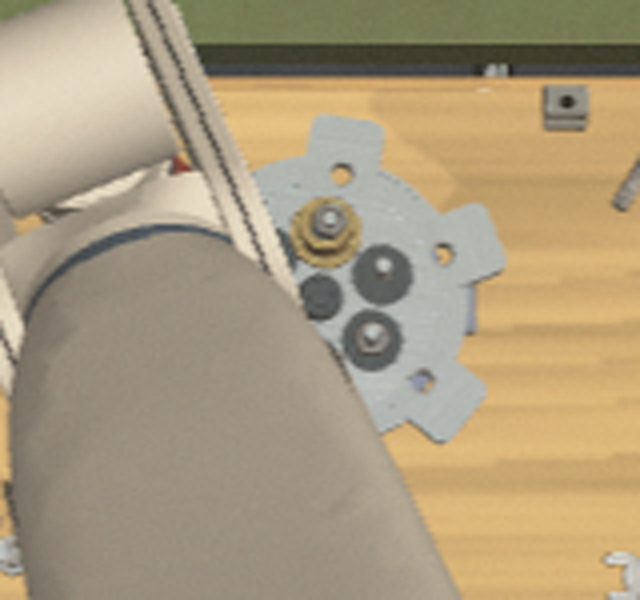

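>>> servo_tool --moves "0 0 -0.008 0 0 0; 0 0 -0.016 0 0 0; 0 0 -0.024 0 0 0; 0 0 -0.024 0 0 0"

```text
t: 2.45
ee_pos: [554.8, 240.0, 151.8]
orientation: [-1.504, 0.54, -0.538]
ft_force: [-0.6, 0.1, -0.2]
width: 0.4
```

```bash
cat > arc.py <<'E'
import sys
from h import *
# current commanded theta given (deg), next thetas; prints shifts in m relative to commanded
piv=np.array([520.4,130.4])
def pos(th,x,y):
    a=np.radians(th); return piv+[x*np.cos(a)-y*np.sin(a), x*np.sin(a)+y*np.cos(a)]
def rows(p0,th0,ths,x=107,ys=None):
    out=[]
    for i,t in enumerate(ths):
        y=ys[i] if ys is not None else 33
        d=(pos(t,x,y)-p0)/1000; out.append('%.4f %.4f 0 0 0 %.1f'%(d[0],d[1],t-th0))
    return '; '.join(out)
E
python3 - <<'E'
from arc import *
print(ctrl.get_obs()['ee_pos'])
p0=np.array([555.3,240.2])  # commanded
print(rows(p0,50.5,[50.5]*4+[49,47,45,43],ys=[40,37,35,34,33,33,33,33]))
E
```

```text
[554.7684808  239.97095688 151.76980944]
0.0023 -0.0018 0 0 0 0.0; 0.0046 -0.0037 0 0 0 0.0; 0.0062 -0.0050 0 0 0 0.0; 0.0069 -0.0056 0 0 0 0.0; 0.0104 -0.0074 0 0 0 -1.5; 0.0139 -0.0090 0 0 0 -3.5; 0.0174 -0.0108 0 0 0 -5.5; 0.0208 -0.0127 0 0 0 -7.5
```

>>> servo_tool --moves "0.0023 -0.0018 0 0 0 0; 0.0046 -0.0037 0 0 0 0; 0.0062 -0.005 0 0 0 0; 0.0069 -0.0056 0 0 0 0; 0.0088 -0.0065 0 0 0 -0.7; 0.0104 -0.0074 0 0 0 -1.5; 0.0122 -0.0082 0 0 0 -2.5; 0.0139 -0.009 0 0 0 -3.5"

```text
t: 3.45
ee_pos: [569.5, 231.4, 152.9]
orientation: [-1.489, 0.587, -0.587]
ft_force: [-0.8, 3.5, 2.9]
width: 0.5
```

Run:
```python
from arc import *
p0=np.array([555.3,240.2])+[13.9,-9]
th=47.0
import json
# plan sequence 47 -> -110 in steps of 3 deg (6mm/row ~ 48mm/s)
while th>-110:
    ths=[max(th-3*k,-110) for k in range(1,9)]
    print(th,'|',rows(p0,th,ths)); th=ths[-1]; d=pos(th,107,33); p0=d.round(1)
s=grab('scene'); crop(s,'s2.png',230,390,130,290,4); print(ctrl.get_obs()['ee_pos'],ctrl.get_obs()['ft_force'])
```

```text
47.0 | 0.0052 -0.0027 0 0 0 -3.0; 0.0103 -0.0057 0 0 0 -6.0; 0.0152 -0.0089 0 0 0 -9.0; 0.0199 -0.0124 0 0 0 -12.0; 0.0245 -0.0161 0 0 0 -15.0; 0.0288 -0.0201 0 0 0 -18.0; 0.0329 -0.0242 0 0 0 -21.0; 0.0368 -0.0286 0 0 0 -24.0
23.0 | 0.0037 -0.0046 0 0 0 -3.0; 0.0071 -0.0094 0 0 0 -6.0; 0.0102 -0.0143 0 0 0 -9.0; 0.0131 -0.0194 0 0 0 -12.0; 0.0158 -0.0246 0 0 0 -15.0; 0.0181 -0.0300 0 0 0 -18.0; 0.0202 -0.0355 0 0 0 -21.0; 0.0220 -0.0411 0 0 0 -24.0
-1.0 | 0.0014 -0.0056 0 0 0 -3.0; 0.0026 -0.0114 0 0 0 -6.0; 0.0035 -0.0172 0 0 0 -9.0; 0.0041 -0.0230 0 0 0 -12.0; 0.0044 -0.0289 0 0 0 -15.0; 0.0043 -0.0347 0 0 0 -18.0; 0.0040 -0.0406 0 0 0 -21.0; 0.0033 -0.0464 0 0 0 -24.0
-25.0 | -0.0009 -0.0058 0 0 0 -3.0; -0.0022 -0.0115 0 0 0 -6.0; -0.0037 -0.0172 0 0 0 -9.0; -0.0056 -0.0227 0 0 0 -12.0; -0.0077 -0.0282 0 0 0 -15.0; -0.0101 -0.0335 0 0 0 -18.0; -0.0128 -0.0387 0 0 0 -21.0; -0.0158 -0.0438 0 0 0 -24.0
-49.0 | -0.0032 -0.0049 0 0 0 -3.0; -0.0067 -0.0096 0 0 0 -6.0; -0.0104 -0.0142 0 0 0 -9.0; -0.0144 -0.0185 0 0 0 -12.0; -0.0185 -0.0226 0 0 0 -15.0; -0.0229 -0.0265 0 0 0 -18.0; -0.0275 -0.0302 0 0 0 -21.0; -0.0323 -0.0336 0 0 0 -24.0
-73.0 | -0.0049 -0.0031 0 0 0 -3.0; -0.0100 -0.0060 0 0 0 -6.0; -0.0152 -0.0087 0 0 0 -9.0; -0.0206 -0.0110 0 0 0 -12.0; -0.0261 -0.0131 0 0 0 -15.0; -0.0317 -0.0149 0 0 0 -18.0; -0.0373 -0.0163 0 0 0 -21.0; -0.0431 -0.0175 0 0 0 -24.0
-97.0 | -0.0058 -0.0009 0 0 0 -3.0; -0.0116 -0.0015 0 0 0 -6.0; -0.0175 -0.0018 0 0 0 -9.0; -0.0233 -0.0017 0 0 0 -12.0; -0.0253 -0.0016 0 0 0 -13.0; -0.0253 -0.0016 0 0 0 -13.0; -0.0253 -0.0016 0 0 0 -13.0; -0.0253 -0.0016 0 0 0 -13.0
[569.66259623 231.25559697 152.78672568] [-1.07224127  3.3355512   2.35041771]
```

View pics/s2.png

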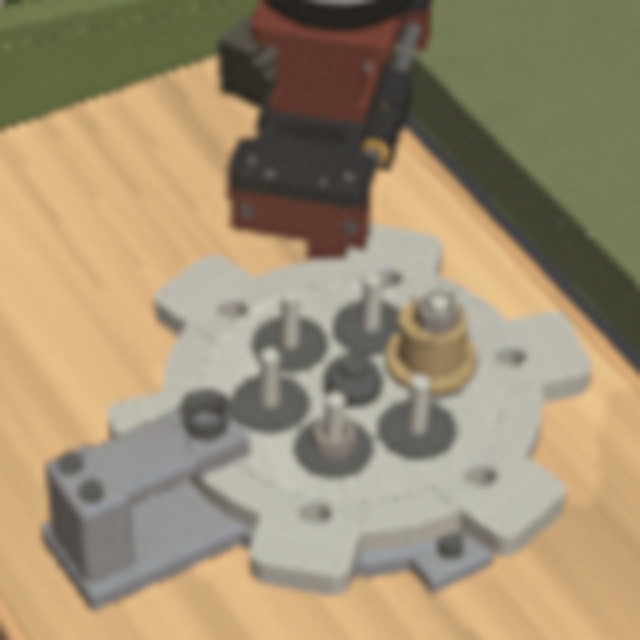

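>>> servo_tool --moves "0.0035 -0.0018 0 0 0 -2; 0.0082 -0.0045 0 0 0 -4.8; 0.0136 -0.0078 0 0 0 -8; 0.0184 -0.0112 0 0 0 -11; 0.023 -0.0148 0 0 0 -14; 0.0274 -0.0187 0 0 0 -17; 0.0329 -0.0242 0 0 0 -21; 0.0368 -0.0286 0 0 0 -24"

```text
t: 4.5
ee_pos: [606.6, 202.3, 152.7]
orientation: [-1.372, 0.91, -0.911]
ft_force: [-0.4, 4.2, 2.5]
width: 0.3
```

>>> servo_tool --moves "0.0037 -0.0046 0 0 0 -3; 0.0071 -0.0094 0 0 0 -6; 0.0102 -0.0143 0 0 0 -9; 0.0131 -0.0194 0 0 0 -12; 0.0158 -0.0246 0 0 0 -15; 0.0181 -0.03 0 0 0 -18; 0.0202 -0.0355 0 0 0 -21; 0.022 -0.0411 0 0 0 -24"

```text
t: 5.5
ee_pos: [628.7, 161.2, 152.7]
orientation: [-1.199, 1.223, -1.224]
ft_force: [0.7, 4.0, 2.0]
width: 0.9
```

>>> servo_tool --moves "0.0014 -0.0056 0 0 0 -3; 0.0026 -0.0114 0 0 0 -6; 0.0035 -0.0172 0 0 0 -9; 0.0041 -0.023 0 0 0 -12; 0.0044 -0.0289 0 0 0 -15; 0.0043 -0.0347 0 0 0 -18; 0.004 -0.0406 0 0 0 -21; 0.0033 -0.0464 0 0 0 -24"

```text
t: 6.5
ee_pos: [632.3, 114.6, 152.7]
orientation: [-0.967, 1.523, -1.525]
ft_force: [1.4, 3.3, 0.1]
width: 0.3
```

Run:
```python
from arc import *
s=grab('scene'); crop(s,'s3.png',230,390,130,290,4); print(ctrl.get_obs()['ee_pos'],ctrl.get_obs()['ft_force'],pos(-25,107,33))
```

```text
[632.14191666 113.97123806 152.70127141] [3.19002721 2.1598391  0.22030326] [631.32133585 115.08800297]
```

View pics/s3.png

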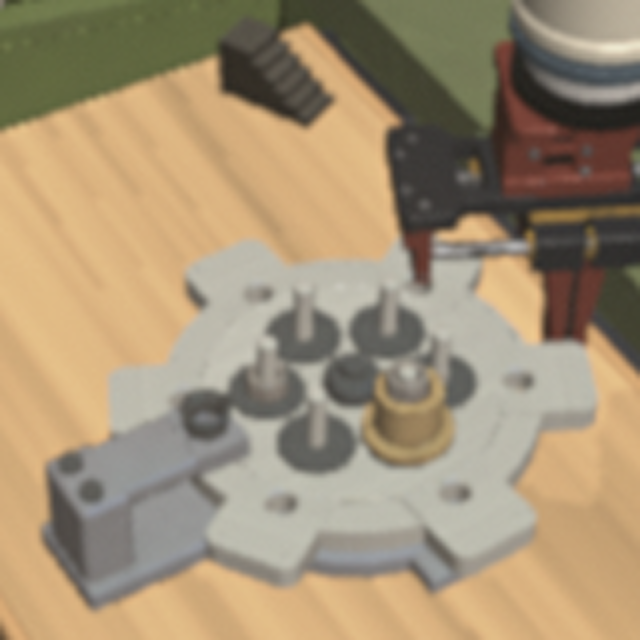

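Run:
```python
from arc import *
s=grab('scene')
for r in(60,75,89):
  for z in (200,213,230,250): print(r,z,((proj(s,[632-r*.906,114+r*.42,z])-[230,130])*4).round())
c=cloud(s)
for u,v in((423,280),(423,270),(425,260),(420,240)): print(c[int(v/4+130),int(u/4+230)].round())
```

```text
60 200 [448. 261.]
60 213 [450. 241.]
60 230 [452. 214.]
60 250 [454. 181.]
75 200 [417. 263.]
75 213 [418. 243.]
75 230 [420. 216.]
75 250 [422. 183.]
89 200 [388. 265.]
89 213 [389. 245.]
89 230 [390. 218.]
89 250 [391. 185.]
[548. 119. 218.]
[548. 120. 225.]
[550. 119. 230.]
[548. 121. 242.]
```

>>> servo_tool --moves "-0.0009 -0.0058 0 0 0 -3; -0.0022 -0.0115 0 0 0 -6; -0.0037 -0.0172 0 0 0 -9; -0.0056 -0.0227 0 0 0 -12; -0.0077 -0.0282 0 0 0 -15; -0.0101 -0.0335 0 0 0 -18; -0.0128 -0.0387 0 0 0 -21; -0.0158 -0.0438 0 0 0 -24"

```text
t: 7.6
ee_pos: [616.6, 70.9, 152.7]
orientation: [-0.673, 1.804, -1.806]
ft_force: [4.6, 1.2, -1.3]
width: 0.4
```

>>> servo_tool --moves "-0.0032 -0.0049 0 0 0 -3; -0.0067 -0.0096 0 0 0 -6; -0.0104 -0.0142 0 0 0 -9; -0.0144 -0.0185 0 0 0 -12; -0.0185 -0.0226 0 0 0 -15; -0.0229 -0.0265 0 0 0 -18; -0.0275 -0.0302 0 0 0 -21; -0.0323 -0.0336 0 0 0 -24"

```text
t: 8.6
ee_pos: [584.4, 36.8, 152.7]
orientation: [-0.305, 2.059, -2.063]
ft_force: [4.8, -1.7, -2.1]
width: 0.7
```

>>> servo_tool --moves "-0.0049 -0.0031 0 0 0 -3; -0.01 -0.006 0 0 0 -6; -0.0152 -0.0087 0 0 0 -9; -0.0206 -0.011 0 0 0 -12; -0.0261 -0.0131 0 0 0 -15; -0.0317 -0.0149 0 0 0 -18; -0.0373 -0.0163 0 0 0 -21; -0.0431 -0.0175 0 0 0 -24"

```text
t: 9.6
ee_pos: [541.1, 19.0, 152.8]
orientation: [-0.135, -2.158, 2.161]
ft_force: [3.9, -3.5, -0.8]
width: 1.0
```

>>> servo_tool --moves "-0.0039 -0.0006 0 0 0 -2; -0.0078 -0.0011 0 0 0 -4; -0.0116 -0.0015 0 0 0 -6; -0.0145 -0.0017 0 0 0 -7.5; -0.0175 -0.0018 0 0 0 -9; -0.0195 -0.0018 0 0 0 -10; -0.0214 -0.0018 0 0 0 -11; -0.0214 -0.0018 0 0 0 -11"

```text
t: 10.6
ee_pos: [519.2, 17.4, 152.8]
orientation: [-0.325, -2.052, 2.055]
ft_force: [2.8, -3.9, 0.2]
width: 0.5
```

Run:
```python
from arc import *
s=grab('scene');t=grab('top'); save(s,'s4f.png'); crop(s,'s4.png',230,390,170,290,5);crop(t,'t4.png',250,370,180,310,4.6); o=ctrl.get_obs(); print(o['ee_pos'],o['ft_force'],o['qpos'].round(2),pos(-108,107,33))
```

```text
[519.26025328  17.60190109 152.75961511] [ 2.76777044 -4.64893405  0.32775678] [ 0.01  0.4   1.93 -0.    0.82  1.9 ] [518.72004664  18.43939194]
```

View pics/s4.png

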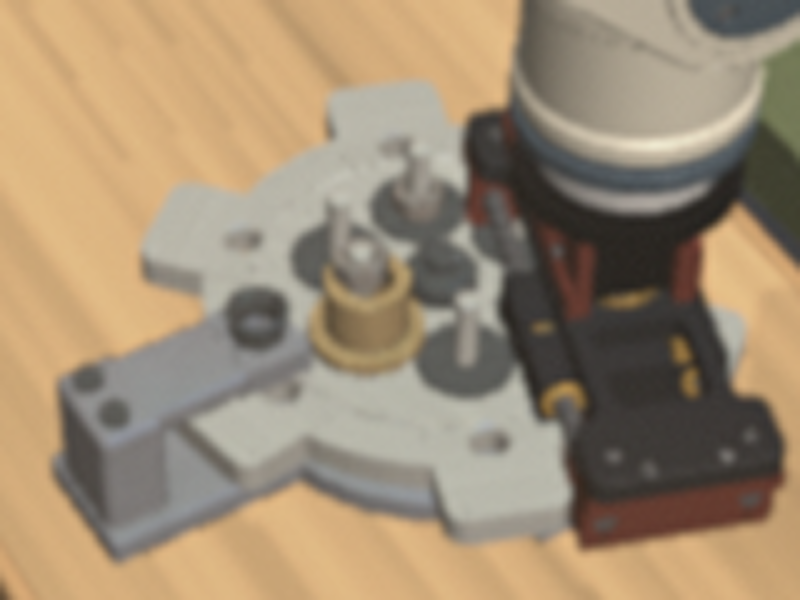

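View pics/t4.png

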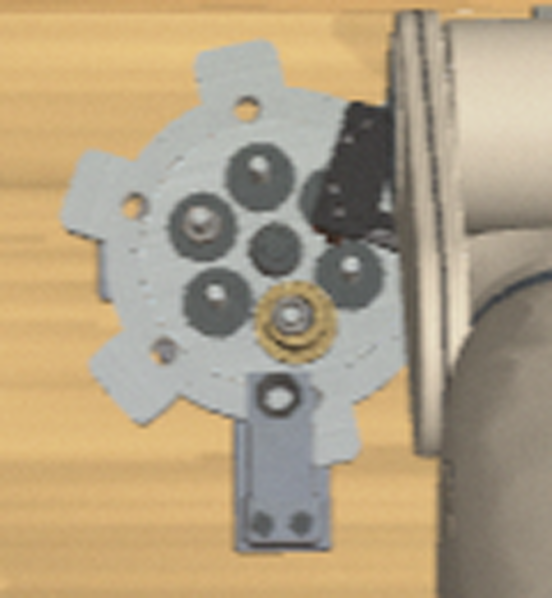

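```bash
cat >> fit.py <<'E'
def pts(im,L,o,k,z): return [onplane(im,(u+.5)/k-.5+o[0],(v+.5)/k-.5+o[1],z)[:2] for u,v in L]
def phase(P,piv):
    P=np.asarray(P)-piv; a=np.degrees(np.arctan2(P[:,1],P[:,0])); return a, np.hypot(*P.T)
E
python3 - <<'E'
from fit import *
s=np.load('scene0.npy',allow_pickle=True).item();t=np.load('top0.npy',allow_pickle=True).item()
for P,pv in((pts(t,[(246,110),(133,206),(164,350)],(250,180),4.6,151),[520,130]),(pts(s,[(401,147),(243,240),(490,442)],(230,170),5,151),[520.7,130.7])):
    a,r=phase(P,np.array(pv)); print(a.round(1),np.mod(a,60).round(1),r.round(1))
E
```

```text
[ 12.2  72.1 131.5] [12.2 12.1 11.5] [79.1 80.7 79.5]
[  70.9  131.9 -108.6] [10.9 11.9 11.4] [79.1 80.6 80.1]
```

Run:
```python
from arc import *
print(rows(pos(-108,107,33),-108,[-109.5,-111,-112.5,-114,-115,-116,-117,-117.5]))
print(rows(pos(-117.5,107,33),-117.5,[-117.5]*2,ys=[36,45]))
```

```text
-0.0029 0.0001 0 0 0 -1.5; -0.0059 0.0002 0 0 0 -3.0; -0.0088 0.0005 0 0 0 -4.5; -0.0117 0.0008 0 0 0 -6.0; -0.0136 0.0010 0 0 0 -7.0; -0.0156 0.0013 0 0 0 -8.0; -0.0175 0.0016 0 0 0 -9.0; -0.0185 0.0018 0 0 0 -9.5
0.0027 -0.0014 0 0 0 0.0; 0.0106 -0.0055 0 0 0 0.0
```

Then back off and lift, and view.

>>> servo_tool --moves "-0.0029 0.0001 0 0 0 -1.5; -0.0059 0.0002 0 0 0 -3; -0.0088 0.0005 0 0 0 -4.5; -0.0117 0.0008 0 0 0 -6; -0.0136 0.001 0 0 0 -7; -0.0156 0.0013 0 0 0 -8; -0.0175 0.0016 0 0 0 -9; -0.0185 0.0018 0 0 0 -9.5"

```text
t: 11.7
ee_pos: [500.5, 19.4, 152.8]
orientation: [-0.478, -1.954, 1.956]
ft_force: [2.5, -5.7, -0.4]
width: 0.5
```

>>> servo_tool --moves "0.0027 -0.0014 0 0 0 0; 0.008 -0.004 0 0 0 0; 0.008 -0.004 0.02 0 0 0; 0.008 -0.01 0.06 0 0 0; 0.008 -0.04 0.1 0 0 0; -0.01 -0.08 0.11 0 0 8; -0.025 -0.12 0.11 0 0 18; -0.036 -0.15 0.11 0 0 25"

```text
t: 12.7
ee_pos: [463.6, -131.2, 262.9]
orientation: [-0.042, -2.202, 2.202]
ft_force: [-0.4, 0.4, -0.0]
width: 0.4
```

Run:
```python
from arc import *
s=grab('scene');t=grab('top'); np.save('s5.npy',s);np.save('t5.npy',t);save(t,'t5f.png'); crop(s,'s5.png',230,390,170,290,5);crop(t,'t5.png',250,370,180,310,4.6); o=ctrl.get_obs(); print(o['ee_pos'],o['ft_force'],o['qpos'].round(2))
M=R.from_rotvec(o['orientation']).as_matrix(); print(M.round(3))
```

```text
[ 463.40013582 -131.76223233  262.7030199 ] [ 0.87428758 -0.65647232 -0.93714275] [-0.3   0.18  1.92 -0.    1.04  1.31]
[[-0.999 -0.    -0.044]
 [ 0.044 -0.    -0.999]
 [ 0.    -1.     0.   ]]
```

View pics/s5.png

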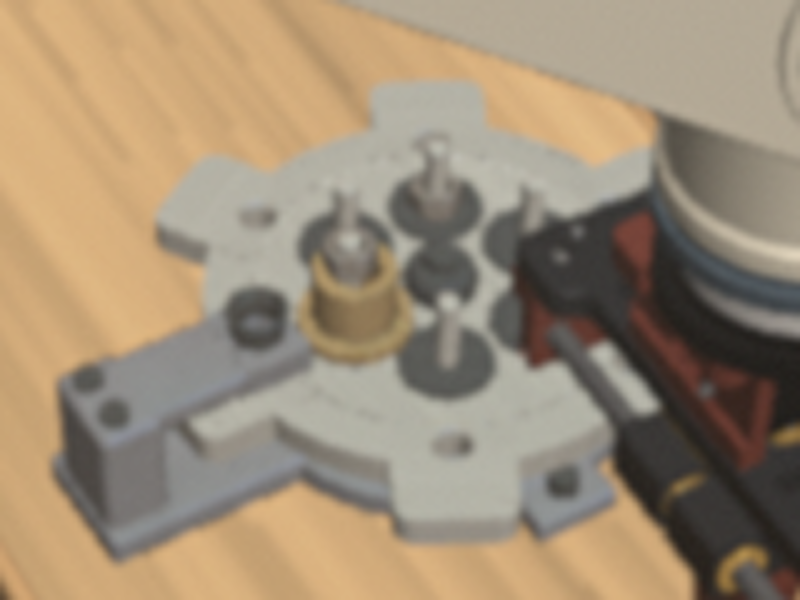

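View pics/t5.png

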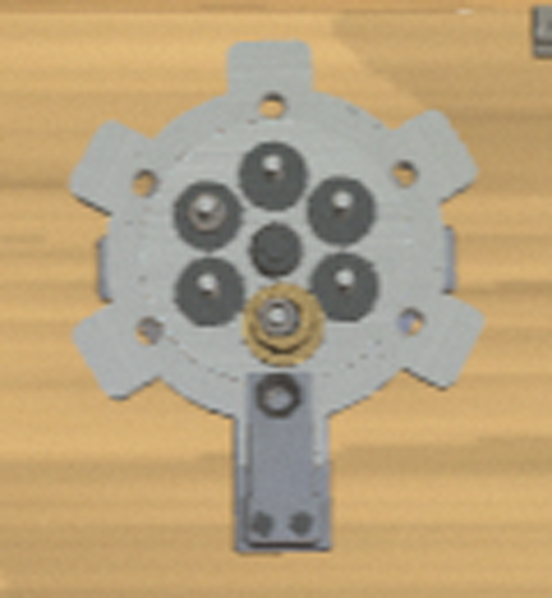

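Run:
```python
from fit import *
s=np.load('s5.npy',allow_pickle=True).item();t=np.load('t5.npy',allow_pickle=True).item()
x,r=fith(pts(t,[(272,105),(144,183),(404,174),(149,330),(411,321)],(250,180),4.6,151)); print(x[:2],np.degrees(x[2]),r.round(1).tolist())
g=pts(t,[(279,396)],(250,180),4.6,181)[0]; d=g-x[:2]; print('guide',g,np.degrees(np.arctan2(*d[::-1]))%360,np.hypot(*d))
a,rr=phase(pts(s,[(257,217),(453,443)],(230,170),5,151),np.array([520.7,130.7])); print(np.mod(a,60),rr)
# column front corners top z=169
# knob px refined by dark blob in initial pics
for n,z,box in(('top0.npy',182,(405,430,240,270)),('scene0.npy',182,(360,385,312,345))):
    im=np.load(n,allow_pickle=True).item(); u0,u1,v0,v1=box; g=im['pixels'][v0:v1,u0:u1].max(2)<75
    n_,l,st,ce=cv2.connectedComponentsWithStats(g.astype(np.uint8)); k=1+np.argmax(st[1:,4]); print(st[k],ce[k]+[u0,v0]); 
    w=st[k]; c=[u0+w[0]+(w[2]-1)/2,v0+w[1]+(w[3]-1)/2]; print(onplane(im,*c,z), onplane(im,*(ce[k]+[u0,v0]),z))
    # tool-block axis
```

```text
[520.05127114 130.00864392] 62.045141036734 [[0.0, -0.1], [-0.2, 0.4], [-0.4, 0.0], [0.4, -0.2], [0.2, -0.2]]
guide [439.49125845 128.60119432] 181.00090250859077 80.57230640293724
[2.17758274 1.72437016] [80.7913062  79.08478561]
[10 11 11 10 67] [419.56716418 255.68656716]
[ 463.31140868 -130.64793988  182.        ] [ 462.86781782 -129.60876889  182.        ]
[  6   9  14  17 157] [372.37579618 329.77707006]
[ 463.0467563  -130.42816372  182.        ] [ 462.03569773 -131.54739968  182.        ]
```

>>> servo_tool --moves "0 0 0 0 0 7; 0 0 0 0 0 17; 0 0 0 0 0 27; 0 0 0 0 0 37; 0 0 0 0 0 47; 0 0 0 0 0 57; 0 0 0 0 0 67; 0 0 0 0 0 77" --hand 60

```text
t: 13.8
ee_pos: [464.6, -128.9, 262.5]
orientation: [-1.072, 1.403, -1.402]
ft_force: [-0.2, -0.1, -0.1]
width: 67.1
```

>>> servo_tool --moves "-0.0005 -0.0005 0 0 0 10; -0.0005 -0.0005 0 0 0 20; -0.0005 -0.0005 0 0 0 26; -0.0005 -0.0005 -0.005 0 0 28; -0.0005 -0.0005 -0.015 0 0 28; -0.0005 -0.0005 -0.025 0 0 28; -0.0005 -0.0005 -0.03 0 0 28; -0.0005 -0.0005 -0.03 0 0 28"

```text
t: 14.8
ee_pos: [463.4, -130.2, 232.1]
orientation: [-1.305, 1.048, -1.046]
ft_force: [1.0, 0.3, 0.6]
width: 67.4
```

Run:
```python
from arc import *
s=grab('scene');crop(s,'s6.png',300,440,260,400,4); o=ctrl.get_obs(); print(o['ee_pos'],o['width'],o['ft_force'],o['qpos'].round(2))
M=R.from_rotvec(o['orientation']).as_matrix(); print(M.round(3)); print((proj(s,o['ee_pos']-[0,0,19])-[300,260])*4)
```

```text
[ 463.58941007 -130.30549362  232.46073318] 67.15382570940628 [ 0.96867014 -0.3772889   0.49493039] [-0.3   0.22  1.95  0.    0.97 -0.52]
[[ 0.217 -0.     0.976]
 [-0.976  0.     0.217]
 [-0.    -1.    -0.   ]]
[297.98126195 228.17205561]
```

View pics/s6.png

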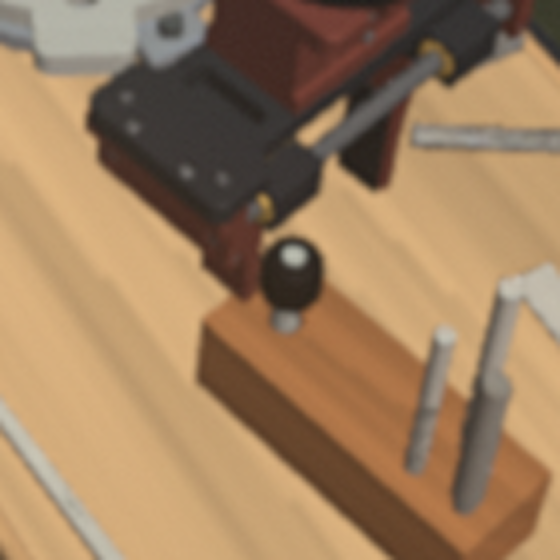

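>>> servo_tool --moves "0 0 -0.006 0 0 0; 0 0 -0.016 0 0 0; 0 0 -0.027 0 0 0; 0 0 -0.037 0 0 0; 0 0 -0.043 0 0 0; 0 0 -0.0455 0 0 0; 0 0 -0.0455 0 0 0"

```text
t: 15.72
ee_pos: [463.7, -130.3, 187.1]
orientation: [-1.305, 1.047, -1.046]
ft_force: [0.5, -0.6, -0.1]
width: 67.0
```

Run:
```python
from arc import *
s=grab('scene');crop(s,'s7.png',300,440,260,400,4); o=ctrl.get_obs(); print(o['ee_pos'],o['width'],o['ft_force'])
```

```text
[ 463.83495854 -130.33850627  187.30754638] 66.99334559336427 [-0.02895886 -0.27607097  0.14670285]
```

View pics/s7.png

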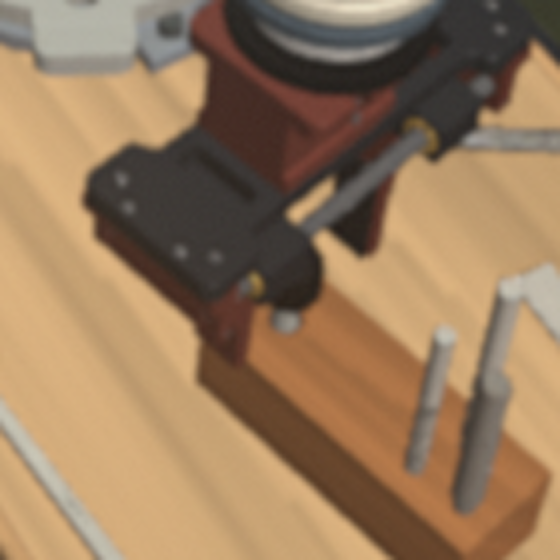

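>>> servo_tool --moves "0 0 0 0 0 0; 0 0 0 0 0 0; 0 0 0 0 0 0; 0 0 0 0 0 0; 0 0 0 0 0 0" --hand 255

```text
t: 16.4
ee_pos: [463.7, -130.3, 187.2]
orientation: [-1.305, 1.046, -1.046]
ft_force: [-0.6, -0.1, -0.7]
width: 23.3
```

>>> servo_tool --moves "0 0 0.006 0 0 0; 0 0 0.018 0 0 0; 0 0 0.034 0 0 0; 0 0 0.05 0 0 0; 0 0 0.066 0 0 0; 0 0 0.08 0 0 0; 0 0 0.09 0 0 0; 0 0 0.09 0 0 0"

```text
t: 17.4
ee_pos: [464.0, -130.4, 278.0]
orientation: [-1.304, 1.045, -1.048]
ft_force: [-0.5, 0.2, -0.9]
width: 23.0
```

>>> servo_tool --moves "-0.001 0.01 0 0 0 3; -0.003 0.03 0 0 0 12; -0.006 0.062 0 0 0 22; -0.009 0.1 0 0 0 32; -0.012 0.138 0 0 0 42; -0.016 0.175 0 0 0 52; -0.019 0.21 0 0 0 62; -0.0215 0.238 0 0 0 71"

```text
t: 18.4
ee_pos: [441.2, 109.4, 276.5]
orientation: [-1.569, 0.083, -0.081]
ft_force: [0.7, 0.7, -1.2]
width: 23.2
```

>>> servo_tool --moves "-0.001 0.012 0 0 0 4; -0.002 0.0214 0 0 0 6.7; -0.002 0.0214 0 0 0 6.7; -0.002 0.0214 -0.01 0 0 6.7; -0.002 0.0214 -0.016 0 0 6.7; -0.002 0.0214 -0.018 0 0 6.7; -0.002 0.0214 -0.018 0 0 6.7"

```text
t: 19.27
ee_pos: [440.1, 128.9, 258.9]
orientation: [-1.571, -0.003, 0.003]
ft_force: [0.2, -0.1, -2.5]
width: 23.3
```

Run:
```python
from arc import *
s=grab('scene');t=grab('top');crop(s,'s8.png',210,330,140,260,5);crop(t,'t8.png',250,370,180,310,4.6); o=ctrl.get_obs(); print(o['ee_pos'],o['width'],o['ft_force'],o['moment'])
print(proj(s,[440.2,129.1,o['ee_pos'][2]-60])*5-[210*5,140*5], proj(s,[440.2,129.1,181])*5-[210*5,140*5])
np.save('s8.npy',s)
```

```text
[440.31807766 129.02795675 259.29226174] 23.31444261688797 [-0.01762846 -0.94963552 -1.78413693] [0.01560055 0.03788498 0.03222749]
[354.23980567 423.9804089 ] [355.27926347 459.08240598]
```

View pics/s8.png

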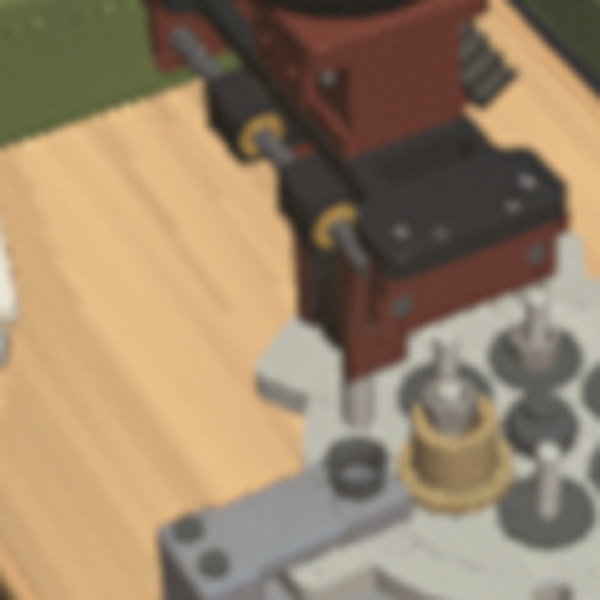

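View pics/t8.png

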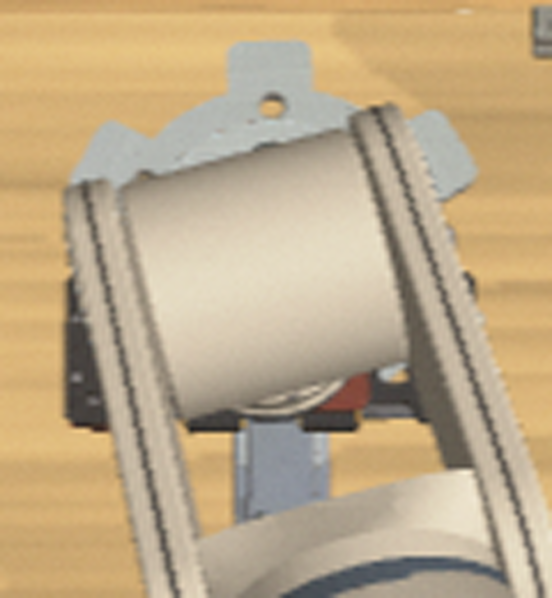

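Run:
```python
from arc import *
s=np.load('s8.npy',allow_pickle=True).item()
crop(s,'s8z.png',265,305,208,245,15)
print(R.from_rotvec(s['attitude']).as_matrix().round(2))
for v in range(216,226): print(v,s['pixels'][v,274:292].mean(1).astype(int))
print()
for v in range(226,242): print(v,s['pixels'][v,270:294].mean(1).astype(int))
```

```text
[[ 0.86  0.36 -0.36]
 [-0.51  0.62 -0.6 ]
 [ 0.01  0.7   0.72]]
216 [183 184 184 167 124  91  99 118 134 138 151 173 185 187 186 172 136 104]
217 [183 183 183 168 129 109 122 140 148 146 151 173 184 185 181 157 121  96]
218 [181 182 182 168 133 119 131 146 152 145 150 171 184 184 174 142 107  92]
219 [175 179 180 168 135 120 133 146 151 146 148 170 182 184 173 140 105  93]
220 [175 177 179 167 132 120 132 145 151 145 150 171 182 183 173 142 105  91]
221 [180 179 180 166 131 118 131 145 149 144 150 173 183 183 175 151 112  92]
222 [182 183 183 169 135 119 131 144 150 145 150 170 183 183 180 166 135 111]
223 [183 184 183 173 145 126 131 143 149 146 154 174 183 184 182 178 162 138]
224 [182 184 183 178 159 140 136 144 149 149 163 178 183 184 183 184 177 158]
225 [182 184 184 183 176 162 153 156 158 159 172 183 184 183 183 183 182 165]

226 [183 184 183 183 183 183 184 182 176 167 161 160 160 164 175 184 186 184
 183 184 182 162 128 124]
227 [181 182 184 183 183 182 174 165 153 143 134 131 132 139 154 168 177 181
 184 184 177 153 114 104]
228 [178 183 183 184 183 171 148 126 114 110 103 
[... 692 characters left out ...]
 136 113  87  80  91 104 111 111 107 103  93  84  96 125
 140 134 141 146 138 115]
236 [144 145 141 138 137 119  88  73  78  85  90  93  92  88  81  78  98 130
 143 141 143 146 142 131]
237 [145 146 142 140 140 132 104  77  70  76  77  79  78  80  78  84 107 136
 147 148 147 146 145 142]
238 [145 146 145 144 145 141 122  93  78  76  73  75  78  81  89 103 125 142
 148 148 147 144 138 140]
239 [147 146 148 148 147 144 133 115 103  97  93  89  92 100 114 130 141 148
 148 146 142 134 124 123]
240 [147 148 148 148 149 144 138 133 133 132 124 121 123 130 139 145 148 145
 143 139 132 126 120 118]
241 [148 148 148 148 148 147 141 140 143 146 145 143 142 146 147 146 142 138
 131 126 124 126 134 142]
```

View pics/s8z.png

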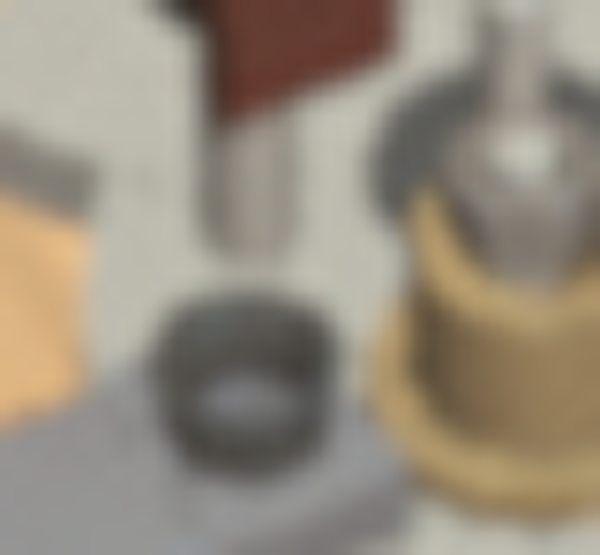

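>>> servo_tool --moves "-0.0012 0.0003 -0.004 0 0 0; -0.0012 0.0003 -0.009 0 0 0; -0.0012 0.0003 -0.013 0 0 0; -0.0012 0.0003 -0.016 0 0 0; -0.0012 0.0003 -0.018 0 0 0; -0.0012 0.0003 -0.0195 0 0 0; -0.0012 0.0003 -0.021 0 0 0; -0.0012 0.0003 -0.021 0 0 0"

```text
t: 20.38
ee_pos: [438.9, 129.4, 238.1]
orientation: [-1.571, -0.003, 0.003]
ft_force: [-0.2, 0.4, -2.0]
width: 22.9
```

Run:
```python
from arc import *
s=grab('scene');np.save('s9.npy',s);crop(s,'s9z.png',265,305,208,245,15); o=ctrl.get_obs(); print(o['ee_pos'],o['ft_force'])
for v in range(224,240): print(v,s['pixels'][v,270:294].mean(1).astype(int))
```

```text
[438.98287391 129.40473483 238.19327597] [-0.47018727  0.14742046 -0.99662142]
224 [184 184 183 181 183 183 174 141  98  79  93 114 127 139 159 177 182 183
 183 182 176 157 132 140]
225 [186 185 184 182 182 183 176 150 115 106 123 140 144 149 166 181 183 183
 184 183 182 164 133 136]
226 [182 184 181 182 183 184 177 154 124 121 138 148 149 146 160 177 185 184
 182 183 180 162 127 125]
227 [179 181 182 183 183 180 169 144 120 124 140 149 149 141 144 162 175 182
 183 183 176 152 113 103]
228 [178 182 183 183 182 171 145 116 109 122 139 149 149 135 119 125 147 172
 182 182 172 146 105  85]
229 [176 183 183 184 178 154 116  94 103 123 139 149 148 132 100  90 114 152
 178 179 165 142 103  79]
230 [174 180 183 182 167 132  96  84 101 122 139 148 149 132  99  76  92 132
 166 170 157 137 104  79]
231 [167 176 179 172 148 112  85  85 100 121 140 148 148 130  94  71  82 120
 154 158 149 133  99  79]
232 [162 167 167 154 131 101  82  82  94 118 140 149 144 119  83  69  81 120
 154 153 144 131  97  77]
233 [158 156 153 146 131 104  85  78  88 116 139 146 136 112  82  73  87 125
 156 152 143 135 108  85]
234 [148 145 144 143 135 110  85  82  94 116 132 132 125 111  94  84  93 124
 146 141 141 142 130 101]
235 [142 142 141 140 136 113  85  78  91 103 111 110 108 102  91  82  95 124
 138 134 140 145 138 114]
236 [144 144 140 138 135 119  88  72  77  85  90  92  89  88  81  79  98 130
 144 140 142 146 142 130]
237 [144 144 142 138 139 130 103  76  71  74  76  79  79  78  75  83 107 135
 147 147 147 146 145 141]
238 [144 146 145 143 144 139 123  93  77  75  74  74  76  81  89 102 123 141
 148 147 147 143 137 139]
239 [146 146 147 146 148 144 132 115 104  98  91  89  91 100 116 129 140 146
 148 145 141 133 122 123]
```

View pics/s9z.png

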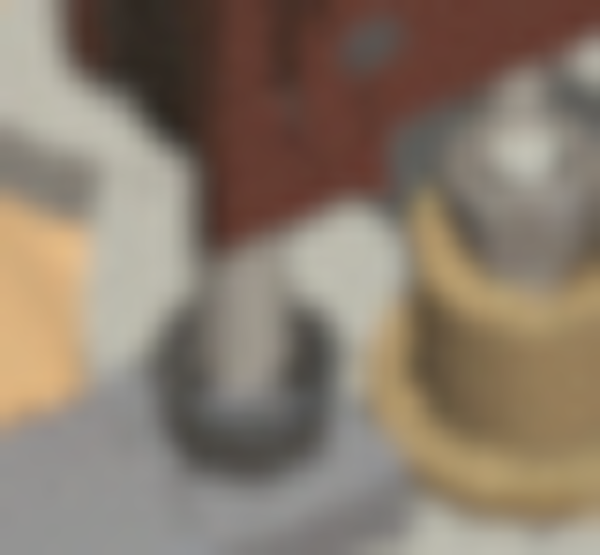

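>>> servo_tool --moves "0 0 -0.0015 0 0 0; 0 0 -0.003 0 0 0; 0 0 -0.0045 0 0 0; 0 0 -0.006 0 0 0; 0 0 -0.006 0 0 0"

```text
t: 21.05
ee_pos: [438.9, 129.2, 232.0]
orientation: [-1.571, -0.003, 0.004]
ft_force: [0.2, -3.1, -2.2]
width: 22.9
```

>>> servo_tool --moves "0 -0.0003 0 0 0 0; 0 -0.0005 0 0 0 0; 0 -0.0005 -0.0015 0 0 0; 0 -0.0005 -0.003 0 0 0; 0 -0.0005 -0.0045 0 0 0; 0 -0.0005 -0.0045 0 0 0"

```text
t: 21.8
ee_pos: [439.0, 128.9, 227.5]
orientation: [-1.571, -0.003, 0.003]
ft_force: [0.6, -0.8, -1.3]
width: 23.1
```

>>> servo_tool --moves "0 -0.0001 -0.0015 0 0 0; 0 -0.0001 -0.003 0 0 0; 0 -0.0001 -0.005 0 0 0; 0 -0.0001 -0.007 0 0 0; 0 -0.0001 -0.009 0 0 0; 0 -0.0001 -0.011 0 0 0; 0 -0.0001 -0.012 0 0 0; 0 -0.0001 -0.012 0 0 0"

```text
t: 22.8
ee_pos: [438.9, 128.8, 215.5]
orientation: [-1.571, -0.003, 0.004]
ft_force: [-0.4, -1.1, -3.1]
width: 23.1
```

>>> servo_tool --moves "0 0 0 0 0 0; 0 0 0 0 0 0; 0 0 0 0 0 0; 0 0 0.005 0 0 0; 0 0 0.02 0 0 0; 0 0 0.04 0 0 0; 0 0 0.05 0 0 0; 0 0 0.05 0 0 0" --hand 120

```text
t: 23.8
ee_pos: [439.5, 128.9, 266.7]
orientation: [-1.57, -0.005, 0.002]
ft_force: [-0.5, 0.1, -0.4]
width: 46.8
```

Run:
```python
from arc import *
s=grab('scene');np.save('s10.npy',s);crop(s,'s10.png',210,330,140,260,5); o=ctrl.get_obs(); print(o['ee_pos'],o['width'],o['ft_force'])
for z in(194,206): print(z,(proj(s,[440,129,z])-[210,140])*5)
```

```text
[439.0362236  128.82232019 266.00537305] 46.5052062105771 [ 0.17645877  0.3819375  -0.59189422]
194 [354.18994411 434.5908674 ]
206 [353.49649167 411.26921082]
```

View pics/s10.png

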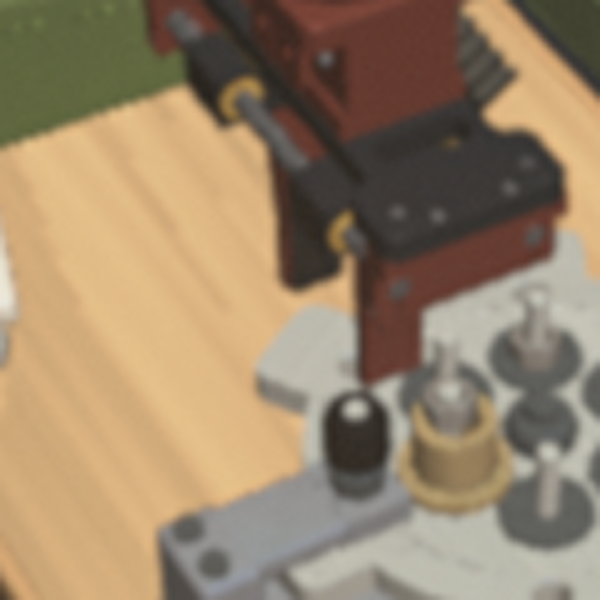

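Run:
```python
from arc import *
s=np.load('s10.npy',allow_pickle=True).item()
crop(s,'s10z.png',262,302,208,245,15)
c=cloud(s)
for v in range(214,238,2): print(v,c[v,281].round(0),s['pixels'][v,281])
for z in(181,187,195,207,219): print(z,proj(s,[440,129,z]))
```

```text
214 [427. 103. 256.] [106  96  88]
216 [473. 191. 152.] [142 135 126]
218 [445. 136. 208.] [109 106  98]
220 [442. 132. 208.] [163 161 150]
222 [439. 126. 210.] [183 181 168]
224 [438. 124. 207.] [88 84 78]
226 [435. 119. 208.] [55 50 43]
228 [437. 122. 199.] [52 46 40]
230 [434. 118. 199.] [52 45 38]
232 [435. 119. 193.] [51 45 37]
234 [435. 120. 187.] [61 57 52]
236 [435. 120. 181.] [85 85 82]
181 [280.98583415 231.89039342]
187 [280.91790456 229.60583785]
195 [280.82651334 226.53223888]
207 [280.68764306 221.861861  ]
219 [280.54658775 217.11799783]
```

View pics/s10z.png

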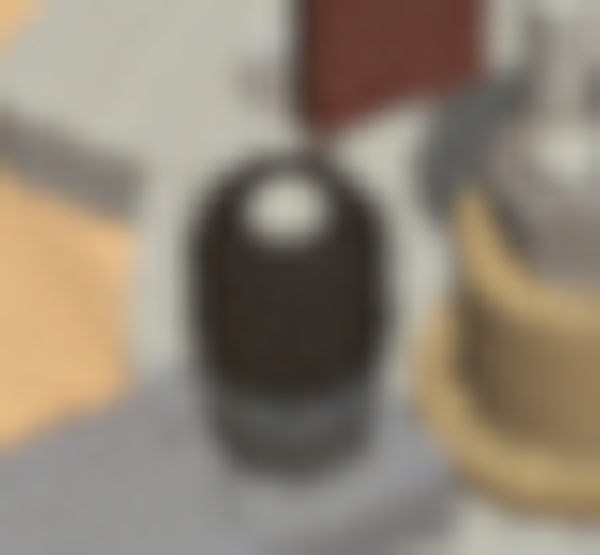

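>>> servo_tool --moves "0 0 0.02 0 0 0; 0 0 0.05 0 0 0; 0 -0.01 0.07 0 0 0; 0 -0.05 0.07 0 0 0; 0 -0.1 0.07 0 0 0; 0 -0.15 0.07 0 0 0; 0 -0.18 0.07 0 0 0; 0 -0.18 0.07 0 0 0"

```text
t: 24.85
ee_pos: [438.6, -52.5, 335.0]
orientation: [-1.571, 0.0, 0.002]
ft_force: [-0.5, -0.0, 0.7]
width: 46.6
```

Run:
```python
from fit import *
s=grab('scene');t=grab('top');np.save('s11.npy',s);np.save('t11.npy',t);crop(s,'s11.png',230,390,170,290,5);crop(t,'t11.png',250,370,180,310,4.6); save(t,'t11f.png'); save(s,'s11f.png');o=ctrl.get_obs(); print(o['ee_pos'],o['t'])
for im in(s,t):
    c=cloud(im); m=(np.hypot(c[...,0]-440,c[...,1]-129)<9)&(c[...,2]>170); print(m.sum(),np.percentile(c[...,2][m],[50,90,98]).round(1))
```

```text
[438.66001377 -50.87861445 335.10836994] 24.95
64 [207.1 209.1 209.8]
45 [206.4 209.3 210.2]
```

View pics/t11f.png

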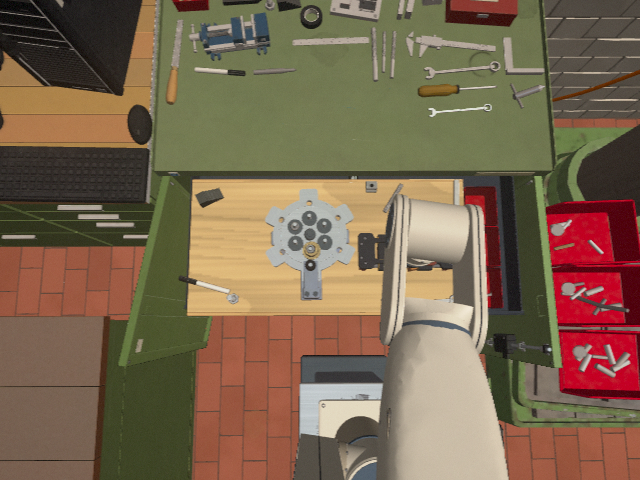

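View pics/s11f.png

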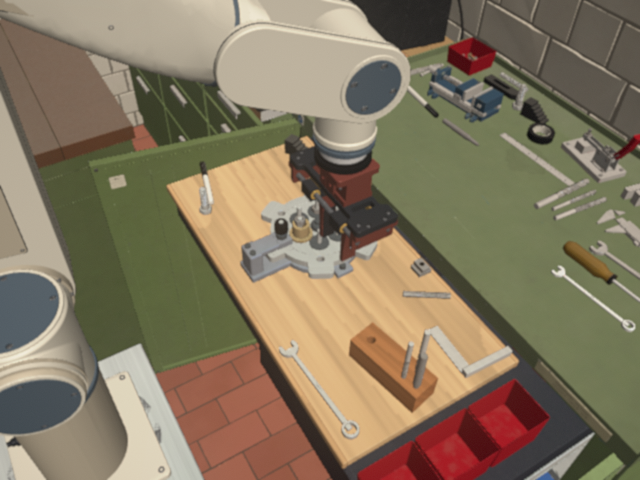

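View pics/t11.png

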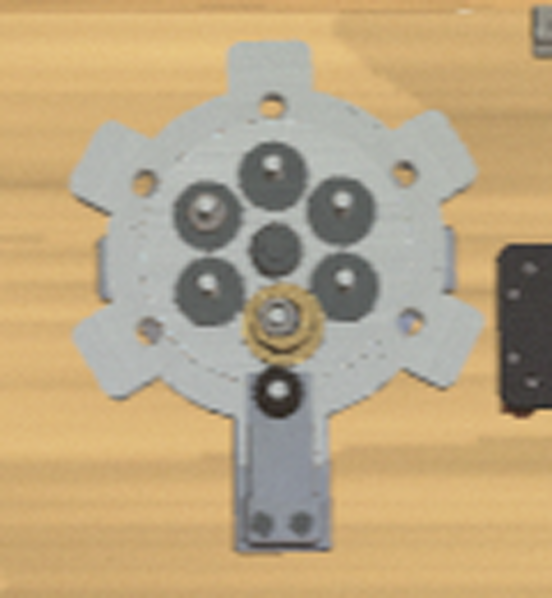

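Run:
```python
from fit import *
for n in('scene0.npy','top0.npy'):
    im=np.load(n,allow_pickle=True).item(); c=cloud(im)
    for x,y,z in((463.6,-130.3,170),):
        m=(np.hypot(c[...,0]-x,c[...,1]-y)<9)&(c[...,2]>z); print(n,m.sum(),np.percentile(c[...,2][m],[50,90,98]).round(1))
# visible black knob extent in scene: initial vs now, and underside vs. bush
s=np.load('s11.npy',allow_pickle=True).item(); s0=np.load('scene0.npy',allow_pickle=True).item()
for v in range(214,242): print(v,s['pixels'][v,276:287].mean(1).astype(int))
print([ (z,proj(s,[440,129,z]).round(1)) for z in(181,194,207)])
```

```text
scene0.npy 89 [195.7 197.4 198.6]
top0.npy 46 [196.  198.5 200. ]
214 [183 175 159 150 150 148 138 130 141 169 187]
215 [184 182 172 165 162 159 155 155 167 181 188]
216 [185 184 181 178 176 175 175 179 182 186 187]
217 [184 182 173 167 164 165 168 173 179 184 187]
218 [173 160 138 119 115 116 117 129 148 169 182]
219 [140 112  91  89 104 107  93  85 101 134 165]
220 [101  69  80 122 154 157 136  95  69  91 132]
221 [ 70  57 101 157 184 185 165 118  69  60  91]
222 [ 51  54 102 155 178 178 159 114  66  47  61]
223 [ 47  51  76 116 136 136 121  86  55  45  50]
224 [44 47 54 71 84 83 74 60 50 46 48]
225 [43 46 47 51 53 53 53 51 47 45 47]
226 [45 47 47 49 48 50 48 50 48 46 47]
227 [43 46 46 48 47 46 49 49 47 44 47]
228 [43 45 45 47 47 46 48 47 46 43 43]
229 [45 43 47 45 46 45 46 46 44 44 44]
230 [45 44 45 45 45 47 45 47 46 45 48]
231 [49 43 45 47 45 45 46 45 44 43 52]
232 [55 45 46 45 46 46 45 43 45 49 63]
233 [70 54 49 46 46 44 48 47 52 62 82]
234 [83 71 66 62 56 57 60 65 71 77 94]
235 [86 77 80 80 77 76 79 83 82 83 97]
236 [90 74 76 82 83 84 86 86 82 81 99]
237 [105  77  72  77  78  79  81  80  79  84 107]
238 [125  94  80  76  76  77  79  82  90 105 125]
239 [135 116 104  98  93  91  92 102 115 133 142]
240 [139 135 134 133 125 122 123 132 140 145 148]
241 [142 140 145 147 145 143 143 146 149 147 144]
[(181, array([281. , 231.9])), (194, array([280.8, 226.9])), (207, array([280.7, 221.9]))]
```

```bash
python3 -c "
from h import *
print(ctrl.close_job())"
```

```text
the job is handed in; nothing more can be done
None
```

The loaded station is at the guide arm and the index pin has dropped home in its hole. I handed the job in at about 25 s of the 72 s allowed.

- **Turning:** I turned the table about 168° clockwise with the closed fingers on one lobe flank. The forces I read were 3–6 N. The bushing was not touched.
- **Pin:** I took the pin by its knob and lowered it into the guide, with one contact of about 3 N that I eased off. I released it 3–4 mm above the plate and it fell in by its own weight, so no feeling push was needed.

**Checks after backing away**
- **Pin height:** The knob sits directly on the bush with no shank showing. Its top reads about 207–209 mm in both cameras; fully home is 207 mm and resting on the plate would be 219 mm. On the tool block the same camera reading came out 1–3 mm high, so this fits fully home.
- **Station:** The bushing's station is the one under the guide arm.
- **Other things:** Those still in view lie where they were; in the last pictures the arm hides some of them from the top camera.

**One disagreement:** before the pin went in, I had measured the table about 1° short of exact alignment, yet the pin fell straight home. I take that as error in my angle measurement. I did not push on the table afterwards to test the lock.

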